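# Refit the axle of a bench roller

### The job

Put the steel axle back into the blue roller stand: take it off its wooden rest by the orange handle and thread it through the hole in the plain cheek, the bore of the black roller and the brass bearing in the far cheek, until its collar sits home against the plain cheek, then let go. The bearing's height has been altered, so feel for its hole with a light push and never force the axle against the stand (30 N at most). Leave the jar, the pot and the hammer where they are.

Things in the scene. Friction and masses are not known exactly. Their poses are not given: they have to be found in the camera images.
- stand: Fixed roller stand. Aluminium base plate 120 x 190 x 10 mm on the table; origin at the centre of its underside, z up; the axle goes in along its own +y. Plain blue cheek at y -67 to -55 mm. Far cheek: blue frame with posts at x -45..-25 and 25..45 mm, y 55 to 77, top bar to z 137, screw with black knob to 165 mm. More than 30 N between axle and stand (cheeks, bearing) is damage.
- near_hole (a point): Centre of the 18 mm hole's mouth on the outer face of the plain cheek (stand x 0, y -67, z 75 mm); axes as the stand's. The cheek is rigid, 90 mm wide, 12 thick, its top 104 mm above the table.
- far_hole (a point): Nominal centre of the brass bearing block's front face (stand x 0, y 57, z 75 mm); axes as the stand's. The block (44 wide, 56 high, 12 thick, hole 17 mm) is clamped at an unknown height: the real hole lies up to 10 mm above or below this point. Along y it is sprung: gives from 2.4 N, 0.8 N per mm, rigid after 8 mm (9 N).
- roller: Loose black rubber roller 66 mm in diameter, 90 mm long, bore 34 mm, about 0.3 kg, lying along the stand's y in a V cradle between the cheeks with its axis at stand z 75 mm. Origin at its centre, its y along its axis.
- axle: Loose axle, 0.25 kg, lying level on the rest, axis 45 mm above the table. Origin on its axis at the collar's front face, own +y to the tip. Steel shaft 14 mm in diameter, y 0 to 160 mm, tip square-ended; collar 30 mm in diameter, y -6 to 0; orange square handle 22 x 22 mm, y -62 to -6. Home: origin on the plain cheek's outer face, tip 36 mm past the bearing's front face.
- axle_tip (a point): Centre of the axle's tip end face (axle y 160 mm); axes as the axle's.
- axle_handle (a point): Centre of the orange handle (axle y -34 mm): where to grip it from above, across the axle, on its 22 mm width; it overhangs the rest, free table below.
- rest: Fixed wooden rest, base 75 x 150 x 10 mm, V supports 48 mm high at y -55 and +55 mm; origin at the centre of its underside, the axle lies along its y with the collar at about y -75 mm and the tip towards +y.
- jar: Bystander: amber glass jar with black cap, 64 mm in diameter, 100 mm high; origin under its centre.
- pot: Bystander: white pot, 72 mm in diameter, 85 mm high; origin under its centre.
- mallet: Bystander: hammer lying along its own x.
Mind the look-alikes: they are no part of the job. Leave any pink or red look-alike of the roller alone.

How it is judged:
By the outcome, as a careful person would: the job done as asked, in the order asked, and still so for the second after the job is handed in, with the robot touching nothing.
It also fails if it takes over 61 s, if anything falls off the work surface, if the arm or the gripper's body presses on something with over 40 N, if the wrist force passes 120 N, or if a joint passes its speed limit or range.

### The arm

A 6-joint arm with a two-finger parallel gripper is mounted at the origin on the work surface. World frame = base frame: x ahead of the robot, y to its left, z up, the work surface at z = 0. Lengths are in m, angles in rad, forces in N, time in s.
With the tool pointing down it reaches from about 0.35 to 0.725 m from the base axis. Payload 4.3 kg.
Tool frame: the origin (TCP) lies on the front face of the gripper's body, between the roots of the fingers; the fingertips stand 73 mm ahead of it and the grasp point (between the pads) lies 54 mm ahead of it; z points along the fingers, y is the direction in which the jaws open and shut (so a half turn about z gives the same grasp; the last joint's range is limited). The gripper opens to 85 mm and grips with 20 to 120 N. Pads are 22 mm wide; open, the fingers measure 114 mm over their backs; the gripper's body (76 mm by 85 mm) begins 54 mm behind the grasp point. The pads swing forward as they close: fully open they stand 13 mm farther back than shut.
Start: joints at [1.048, 0.377, 0.081, 1.274, 0, 1.46], TCP at [0.231, 0.527, 0.304] pointing down, gripper open.
Joint ranges: [-2.72, 2.72], [-0.84, 1.66], [-1.02, 1.22], [-1.77, 2.12], [-1.37, 1.28], [-3.14, 3.14]. Speed limits (rad/s): [2.57, 2.57, 3.14, 3.14, 3.14, 3.14].

### API

Orientations are given as a unit quaternion [w, x, y, z].
In Python, from workcell import robot gives the robot as it stands.
- The arm moves only by the tool send_rows, never from a script. Its argument "motion" is a list of rows, each a list of 2 entries, a list of its own where there are three numbers: the shift along the tool's x, y, z in cm, then the turn, a rotation vector about the tool's x, y, z in rad. A call has 1 to 8 rows; each row shifts and turns the commanded pose from where the row before left it, along the tool's axes as they then stand; what a row does not reach is not made up. A row lasts 1/12 s, in which the tool goes at most 41.7 mm and 7.16 degrees, less where a joint would pass 70% of its speed; a pose out of reach is approached as far as the arm can. A call with a gripper value outside its range is refused whole. "claw" is the closure, from -1 (fully open) to 1 (shut), so that 0 is half open, set as the call begins (left out, the last holds). The fingers move at their own pace and stop on an object; "grip_force" is the grip in N (left out, the last holds). Time passes only in rows, so rows that do not move let the fingers close. It gives the time, the measured TCP pose, the force and the opening at its end, in the units of the state.
- robot.get_state(): the state, without advancing time (a new reading comes with each control period).
- robot.grab_frame(name): name is "scene" or "side" or "wrist"; returns the picture (384x512x3 uint8, red, green, blue); there is no depth.
- robot.camera_params(name): a dict with "intrinsics" (3x3 intrinsics, pixels), "R" (3x3) and "t" (3): a world point X has camera coordinates R X + t; the wrist camera has in their place "tool_from_camera" (4x4, takes a point from camera to tool coordinates, whose origin is the TCP and whose axes are the flange's). Camera axes: x right, y down, z forward; pixel columns grow to the right and rows downward; lengths in m; the calibration is good to about 2 mm. A picture is of the moment at which its call begins: read the wrist's pose just before it. camera_params takes no time and is no camera call.
- robot.finish_job(): hands the job in, once; it reports no verdict.
The state is a dict: "time_s": time; "joint_positions": joint angles; "dq": joint speeds; "effort": joint torques, N m; "tcp_pos": TCP position; "tcp_rot": TCP orientation; "contact_force": force on the tool from outside, world axes, zero at the start; "torque": the same for the moment, N m; "grip_width": finger opening in m.
Only numpy, scipy, OpenCV 4.12 (cv2) and the standard library are available. Lean on these libraries where they do the work, as an engineer would, in place of code of your own. Each camera call takes 0.05 s, during which the arm holds its last target. There are 200 camera calls.

## Working session

There is one attempt and no reset: what is moved stays moved. The work goes in short steps, Python scripts to look and compute and a tool call to move; the robot and the scene stay as the last step left them, time stands still between calls to the robot, and variables do not carry over. Pictures are saved under pics/ and viewed, about 8 in all and at most 12, crops included, and the job is handed in when it is done.

Besides the shell and the picture viewer there is one more tool, called after "Emit:" as name([rows], argument=value, ...), one row to a line, values as JSON. send_rows: Moves the arm, as the interface text tells. Its arguments: {"type":"object","properties":{"motion":{"type":"array","items":{"type":"array"}},"claw":{"type":"number"},"grip_force":{"type":"number"}},"required":["motion"]}

```bash
mkdir -p pics; ls; python3 - <<'E'
from workcell import robot
import cv2,numpy as np
s=robot.get_state(); print(s)
for n in ["scene","side","wrist"]:
    cv2.imwrite(f"pics/{n}0.png",cv2.cvtColor(robot.grab_frame(n),cv2.COLOR_RGB2BGR))
    print(n,robot.camera_params(n))
a=cv2.imread("pics/scene0.png");b=cv2.imread("pics/side0.png")
E
```

```text
pics
{'time_s': 0.0, 'joint_positions': array([ 1.04770140e+00,  3.78058367e-01,  7.96238100e-02,  1.27440012e+00,
       -3.70455359e-06,  1.46052888e+00]), 'dq': array([ 0.00087671, -0.00028305, -0.00028725,  0.00013468,  0.00035129,
       -0.00068218]), 'effort': array([ 1.13721875e-03, -4.63606167e+01,  2.69874859e+01,  2.09168193e-02,
       -3.70507814e-04,  4.11434343e-06]), 'tcp_pos': array([0.23041199, 0.52625888, 0.3029626 ]), 'tcp_rot': array([-3.15625820e-04,  2.04950986e-01,  9.78771707e-01, -9.69072881e-04]), 'contact_force': array([ 0.01295427,  0.08332472, -0.19155039]), 'torque': array([-0.01617514,  0.0404785 ,  0.02948826]), 'grip_width': 0.08494556235853876}
scene {'intrinsics': array([[470.57796263,   0.        , 253.28138748],
       [  0.        , 470.57796263, 190.57407251],
       [  0.        ,   0.        ,   1.        ]]), 'R': array([[-0.63817799,  0.7698856 ,  0.00224145],
       [ 0.5256568 ,  0.43785392, -0.72936196],
       [-0.5625067 , -0.46428451, -0.68412434]]), 't': array([ 0.42792899, -0.2502024 ,  1.41467428])}
side {'intrinsics': array([[375.
[... 184 characters left out ...]
.01068219],
       [-0.23956073, -0.54497104, -0.8035031 ],
       [ 0.33972058,  0.7282316 , -0.59520473]]), 't': array([-0.54108802,  0.15679468,  0.88011141])}
wrist {'intrinsics': array([[327.67930267,   0.        , 252.10088035],
       [  0.        , 327.67930267, 189.37763195],
       [  0.        ,   0.        ,   1.        ]]), 'tool_from_camera': array([[-3.69683961e-05, -9.59757635e-01, -2.80829628e-01,
         7.09724936e-02],
       [ 9.99999911e-01, -1.53527485e-04,  3.93052486e-04,
        -3.76607053e-04],
       [-4.20350191e-04, -2.80829588e-01,  9.59757556e-01,
        -6.94760760e-02],
       [ 0.00000000e+00,  0.00000000e+00,  0.00000000e+00,
         1.00000000e+00]])}
```

View pics/scene0.png

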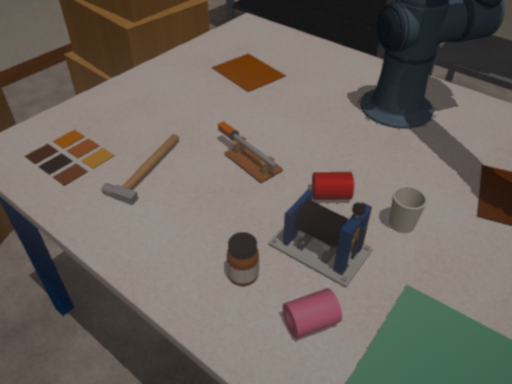

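View pics/side0.png

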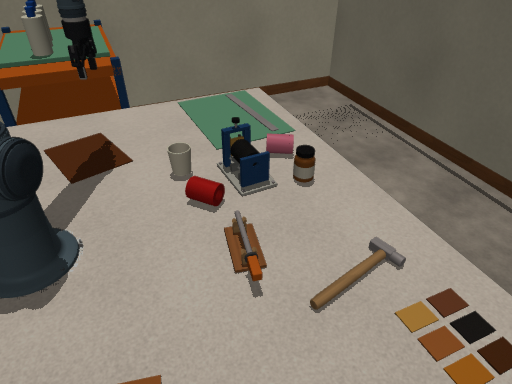

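The scene shows the stand near (322,235) with the knobbed far cheek on the right, and the rest near (250,155). The handle points up-left at (228,130). The side view shows the stand near (245,165) and the rest near (245,245), with the handle at (253,265). Next I'll zoom in on these.

```bash
python3 - <<'E'
import cv2,numpy as np
a=cv2.imread("pics/scene0.png");b=cv2.imread("pics/side0.png")
f=lambda im,x,y:cv2.resize(im[y:y+100,x:x+130],None,fx=3,fy=3,interpolation=cv2.INTER_CUBIC)
def g(im,x,y):
    o=f(im,x,y)
    for i in range(0,130,20): cv2.putText(o,str(x+i),(i*3,8),0,.3,(0,255,255));cv2.line(o,(i*3,8),(i*3,14),(0,255,255))
    for i in range(0,100,20): cv2.putText(o,str(y+i),(0,i*3+4),0,.3,(0,255,255))
    return o
cv2.imwrite("pics/c1.png",np.vstack([np.hstack([g(a,255,190),g(a,205,105)]),np.hstack([g(b,190,110),g(b,190,200)])]))
E
```

```text
(no output)
```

View pics/c1.png

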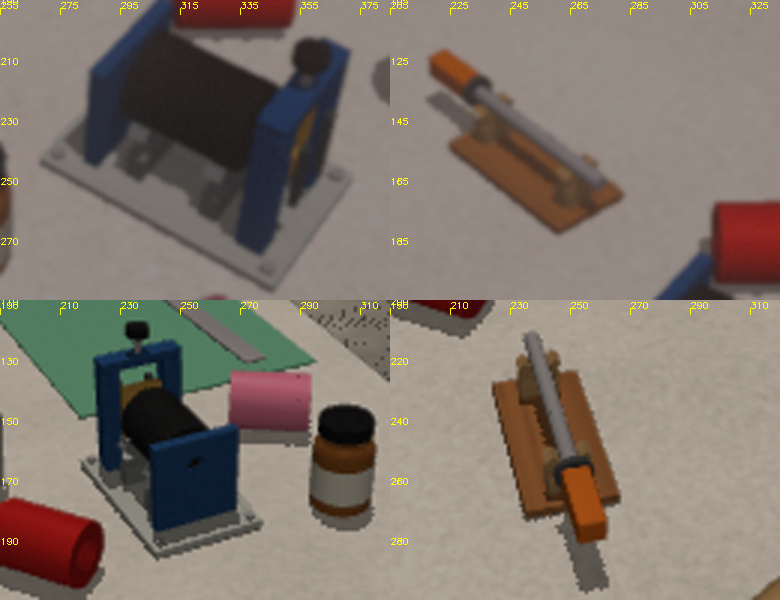

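```bash
cat > h.py <<'E'
from workcell import robot
import cv2,numpy as np
from scipy.optimize import least_squares
from scipy.spatial.transform import Rotation as Rn
P={n:robot.camera_params(n) for n in ["scene","side","wrist"]}
def proj(n,X,pose=None):
    p=P[n]
    if n=="wrist":
        T=np.eye(4);q=pose[1];T[:3,:3]=Rn.from_quat(np.r_[q[1:],q[0]]).as_matrix();T[:3,3]=pose[0]
        M=np.linalg.inv(T@p["tool_from_camera"]);c=M[:3,:3]@X+M[:3,3]
    else: c=p["R"]@X+p["t"]
    return (p["intrinsics"]@c)[:2]/c[2]
def T3(v,L):
    c,s=np.cos(v[2]),np.sin(v[2]); return np.array([v[0]+c*L[0]-s*L[1],v[1]+s*L[0]+c*L[1],L[2]])
def fit(obs,x0,dz=0):
    # obs: list (cam, local mm, pix, pose or None)
    f=lambda v:np.concatenate([proj(n,T3(v,np.array(L)/1000.),po)-np.array(px) for n,L,px,po in obs])
    r=least_squares(f,x0,loss="soft_l1"); return r.x,f(r.x).reshape(-1,2).round(1)
E
python3 - <<'E'
from h import *
st=[("scene",(60,-95,10),(268.3,243.5)),("scene",(60,95,10),(345,286)),("scene",(-60,95,10),(372.3,248.5)),
("scene",(0,66,165),(359,203.3)),("scene",(-45,77,137),(371.7,206)),("scene",(45,77,137),(342.5,231.7)),("scene",(45,-67,104),(285.7,213.3)),
("side",(-60,95,10),(217.3,163.8)),("side",(-60,-95,10),(242.7,194.7)),("side",(60,-95,10),(277.3,183.5)),
("side",(-45,-67,104),(240,157)),("side",(45,-67,104),(269.3,152)),("side",(0,-67,75),(255.3,164)),("side",(0,66,165),(235.7,117.3))]
ax=[("scene",(0,-62,45),(221,125)),("scene",(0,-3,45),(235,135)),("scene",(0,160,45),(275.3,165.3)),("side",(0,160,45),(237.3,211.7)),("side",(0,-3,45),(251,255.7)),("side",(0,-62,45),(257.7,275))]
for o,x0 in((st,(.45,.35,0)),(ax,(.45,.1,0.3))):
    o=[(*a,None) for a in o]
    x,r=fit(o,x0); print(x,np.degrees(x[2]),r.tolist())
s=robot.get_state();print(s["joint_positions"])
E
```

```text
[0.60305686 0.12839112 0.0497094 ] 2.8481389037828606 [[-1.1, -2.2], [0.2, -0.8], [0.2, -0.7], [-0.7, 3.3], [0.3, 0.1], [7.3, 2.2], [-1.9, -0.8], [-1.0, -2.2], [-1.5, -1.8], [0.2, -1.3], [1.1, 2.2], [0.1, -0.1], [0.2, 0.1], [-0.1, 0.1]]
[ 0.46213479 -0.23635983 -0.18417551] -10.55247923490326 [[-0.6, 0.2], [-1.1, 0.3], [-0.0, 0.9], [-0.6, -1.2], [-0.2, 0.1], [-0.6, 0.7]]
[ 1.04766644e+00  3.77918889e-01  7.99954733e-02  1.27442741e+00
 -2.68872466e-06  1.46049445e+00]
```

Emit:
send_rows([
  [[0,0,0],[0,0,0.12]],
  [[0,0,0],[0,0,0.12]],
  [[0,0,0],[0,0,0.12]],
  [[0,0,0],[0,0,0.12]],
  [[0,0,0],[0,0,0.12]],
  [[0,0,0],[0,0,0.12]],
  [[0,0,0],[0,0,0.12]],
  [[0,0,0],[0,0,0.12]],
], claw=-0.3)

```text
time_s: 0.82
tcp_pos: [0.2305, 0.5265, 0.3035]
tcp_rot: [0.0, 0.636, 0.772, -0.0]
contact_force: [0.1, 0.6, 0.2]
grip_width: 0.0556
```

Emit:
send_rows([
  [[0,0,0],[0,0,0.12]],
  [[0,0,0],[0,0,0.12]],
  [[0,0,0],[0,0,0.12]],
  [[0,0,0],[0,0,0.025]],
  [[-2.7,1.9,0],[0,0,0]],
  [[-2.7,1.9,0],[0,0,0]],
  [[-2.7,1.9,0],[0,0,0]],
  [[-2.7,1.9,0],[0,0,0]],
])

```text
time_s: 1.48
tcp_pos: [0.2854, 0.4051, 0.3035]
tcp_rot: [0.0, 0.77, 0.638, -0.0]
contact_force: [0.6, -0.7, 0.6]
grip_width: 0.0552
```

Emit:
send_rows([
  [[-2.7,1.9,0],[0,0,0]],
  [[-2.7,1.9,0],[0,0,0]],
  [[-2.7,1.9,0],[0,0,0]],
  [[-2.7,1.9,0],[0,0,0]],
  [[-2.7,1.9,0],[0,0,0]],
  [[-2.7,1.9,0],[0,0,0]],
  [[-2.7,1.9,0],[0,0,0]],
  [[-2.7,1.9,0],[0,0,0]],
])

```text
time_s: 2.15
tcp_pos: [0.3946, 0.1644, 0.3038]
tcp_rot: [-0.0, 0.77, 0.638, -0.0]
contact_force: [0.5, 0.4, 0.1]
grip_width: 0.0558
```

Emit:
send_rows([
  [[-2.7,1.9,0],[0,0,0]],
  [[-2.7,1.9,0],[0,0,0]],
  [[-3.3,1.0,0.8],[0,0,0]],
  [[-3.3,1.0,0.8],[0,0,0]],
  [[-3.3,1.0,0.8],[0,0,0]],
  [[-3.3,1.0,0.8],[0,0,0]],
  [[-3.3,1.0,0.8],[0,0,0]],
  [[-3.3,1.0,0.8],[0,0,0]],
])

```text
time_s: 2.82
tcp_pos: [0.4436, -0.1015, 0.2554]
tcp_rot: [-0.0, 0.77, 0.638, 0.0]
contact_force: [1.3, 0.8, 0.2]
grip_width: 0.0556
```

Emit:
send_rows([
  [[-3.3,1.0,0.8],[0,0,0]],
  [[-3.3,1.0,0.8],[0,0,0]],
  [[-3.3,1.0,0.8],[0,0,0]],
  [[-3.3,1.0,0.8],[0,0,0]],
  [[0,0,0],[0,0,0]],
  [[0,0,0],[0,0,0]],
])

```text
time_s: 3.32
tcp_pos: [0.4582, -0.2383, 0.2229]
tcp_rot: [-0.001, 0.771, 0.637, -0.0]
contact_force: [-0.1, 0.6, 1.2]
grip_width: 0.0556
```

```bash
python3 - <<'E'
from h import *
s=robot.get_state();print(s)
cv2.imwrite("pics/w1.png",cv2.resize(cv2.cvtColor(robot.grab_frame("wrist"),cv2.COLOR_RGB2BGR),(768,576)))
po=(s["tcp_pos"],s["tcp_rot"]); x=(0.4621,-0.2364,-0.184)
for L in [(0,-62,45),(0,-34,56),(0,0,45),(0,160,45)]: print(L,proj("wrist",T3(x,np.array(L)/1000),po)*1.5)
E
```

```text
{'time_s': 3.3167, 'joint_positions': array([-6.02538877e-01,  3.00247797e-01, -2.43388825e-01,  1.02882445e+00,
        3.34817062e-04,  1.15832486e+00]), 'dq': array([ 0.04488068, -0.03022235, -0.02154473,  0.01930962,  0.01031792,
        0.00335698]), 'effort': array([-1.35024637e+00, -4.00629151e+01,  2.59741312e+01, -4.28465093e-01,
       -1.26587818e-01, -3.99446720e-02]), 'tcp_pos': array([ 0.458228  , -0.23827499,  0.22294036]), 'tcp_rot': array([-8.46364994e-04,  7.71013782e-01,  6.36817891e-01, -6.73590992e-05]), 'contact_force': array([-0.05966296,  0.57251639,  1.16623688]), 'torque': array([ 0.03466965,  0.01836984, -0.03103901]), 'grip_width': 0.0555593788542908}
(0, -62, 45) [384.87032057 384.32233199]
(0, -34, 56) [384.99069774 345.77164902]
(0, 0, 45) [384.59970571 277.13048125]
(0, 160, 45) [383.69673145 -80.54198401]
```

View pics/w1.png

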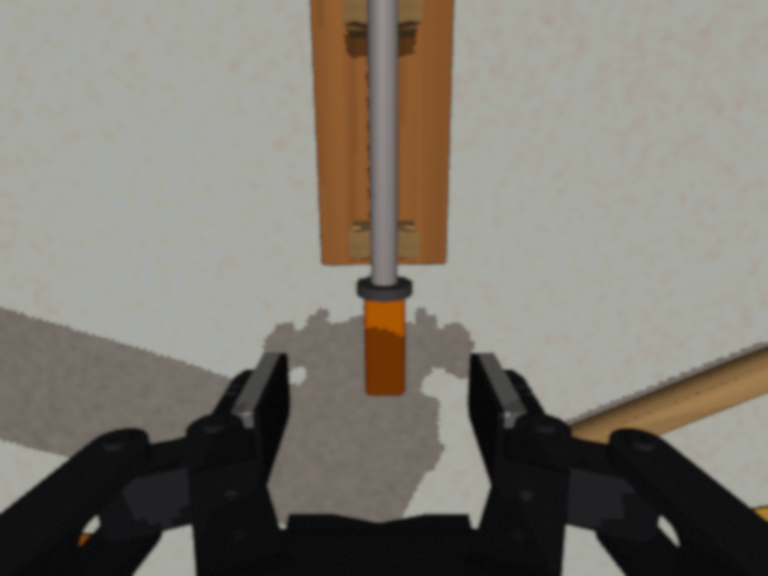

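The wrist picture shows the handle centred between the jaws: column 384, rows 300–395, collar near row 288. So lateral position and yaw are right, and I need to go about 34 mm back and down.

Emit:
send_rows([
  [[-1.7,0,1],[0,0,0]],
  [[-1.7,0,1.4],[0,0,0]],
  [[0,0,2],[0,0,0]],
  [[0,0,2],[0,0,0]],
  [[0,0,2],[0,0,0]],
  [[0,0,2],[0,0,0]],
  [[0,0,1.4],[0,0,0]],
  [[0,0,0.6],[0,0,0]],
])

```text
time_s: 4.03
tcp_pos: [0.4513, -0.2678, 0.0982]
tcp_rot: [-0.002, 0.769, 0.639, -0.0]
contact_force: [-0.5, -0.5, 0.1]
grip_width: 0.0554
```

Emit:
send_rows([
  [[0,0,0],[0,0,0]],
  [[0,0,0],[0,0,0]],
  [[0,0,0],[0,0,0]],
  [[0,0,0],[0,0,0]],
  [[0,0,0],[0,0,0]],
  [[0,0,0],[0,0,0]],
  [[0,0,0],[0,0,0]],
], claw=1, grip_force=70)

```text
time_s: 4.62
tcp_pos: [0.4538, -0.2708, 0.1011]
tcp_rot: [0.001, 0.77, 0.638, 0.001]
contact_force: [3.4, 1.1, 4.8]
grip_width: 0.021
```

Emit:
send_rows([
  [[0,0,-0.5],[0,0,0]],
  [[0,0,-1],[0,0,0]],
  [[0,0,-2],[0,0,0]],
  [[0,0,-2.5],[0,0,0]],
  [[0,0,-2],[0,0,0]],
  [[0,0,-1],[0,0,0]],
  [[0,0,0],[0,0,0]],
  [[0,0,0],[0,0,0]],
])

```text
time_s: 5.28
tcp_pos: [0.4519, -0.2704, 0.1896]
tcp_rot: [-0.0, 0.77, 0.638, -0.0]
contact_force: [0.2, -0.1, -2.6]
grip_width: 0.0213
```

```bash
python3 - <<'E'
from h import *
s=robot.get_state();print(s)
cv2.imwrite("pics/w2.png",cv2.cvtColor(robot.grab_frame("wrist"),cv2.COLOR_RGB2BGR))
cv2.imwrite("pics/s2.png",cv2.cvtColor(robot.grab_frame("side"),cv2.COLOR_RGB2BGR))
a=cv2.imread("pics/s2.png")[120:312,170:426]
cv2.imwrite("pics/m2.png",np.hstack([cv2.imread("pics/w2.png")[:,120:392],cv2.resize(a,(512,384))]))
E
```

```text
{'time_s': 5.2833, 'joint_positions': array([-6.59424394e-01,  3.44078301e-01, -2.72718988e-01,  9.54381329e-01,
       -6.61460752e-04,  1.09863454e+00]), 'dq': array([ 0.00188417,  0.02173552, -0.03095545, -0.0108264 ,  0.00243278,
        0.00014932]), 'effort': array([ 5.14576866e-03, -4.50392532e+01,  2.64558184e+01,  1.99536695e-01,
        1.84048167e-01,  2.32166669e-03]), 'tcp_pos': array([ 0.4519075 , -0.27041868,  0.18964487]), 'tcp_rot': array([-1.14507397e-04,  7.70120042e-01,  6.37898876e-01, -3.64427385e-04]), 'contact_force': array([ 0.21372442, -0.06891562, -2.57306885]), 'torque': array([-0.21314013,  0.0402806 ,  0.03478545]), 'grip_width': 0.021277861417780316}
```

View pics/m2.png

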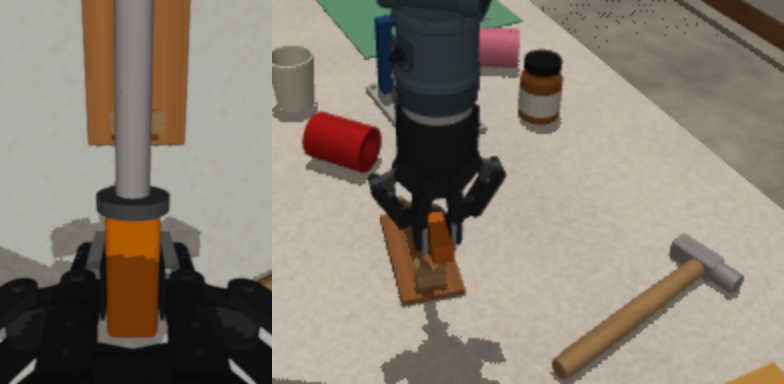

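Emit:
send_rows([
  [[0,0,0],[0,0,-0.118]],
  [[0,0,0],[0,0,-0.119]],
  [[1.5,2.85,0],[0,0,0]],
  [[1.5,2.85,0],[0,0,0]],
  [[1.5,2.85,0],[0,0,0]],
  [[1.5,2.85,0],[0,0,0]],
  [[1.5,2.85,0],[0,0,0]],
  [[1.5,2.85,0],[0,0,0]],
])

```text
time_s: 6.05
tcp_pos: [0.6187, -0.1706, 0.1876]
tcp_rot: [-0.002, 0.689, 0.725, -0.001]
contact_force: [0.8, -0.8, -2.3]
grip_width: 0.0209
```

Emit:
send_rows([
  [[0,0,1],[0,0,0]],
  [[0,0,2],[0,0,0]],
  [[0,0,2],[0,0,0]],
  [[0,0,0.9],[0,0,0]],
  [[0,0,0],[0,0,0]],
  [[0,0,0],[0,0,0]],
  [[0,0,0],[0,0,0]],
])

```text
time_s: 6.63
tcp_pos: [0.6189, -0.1723, 0.1316]
tcp_rot: [0.0, 0.689, 0.724, 0.0]
contact_force: [0.3, -0.3, -1.6]
grip_width: 0.0208
```

```bash
cat >> h.py <<'E'
def ann(im,x,y,w,h,k):
    o=cv2.resize(im[y:y+h,x:x+w],None,fx=k,fy=k,interpolation=cv2.INTER_CUBIC)
    for i in range(0,w,10): cv2.line(o,(i*k,0),(i*k,6),(0,255,255)); i%20==0 and cv2.putText(o,str(x+i),(i*k,16),0,.35,(0,255,255))
    for i in range(0,h,10): cv2.line(o,(0,i*k),(6,i*k),(0,255,255)); i%20==0 and cv2.putText(o,str(y+i),(8,i*k+4),0,.35,(0,255,255))
    return o
E
python3 - <<'E'
from h import *
s=robot.get_state();print(s["tcp_pos"],s["tcp_rot"],s["contact_force"])
for n in ["wrist","scene","side"]: cv2.imwrite(f"pics/{n}3.png",cv2.cvtColor(robot.grab_frame(n),cv2.COLOR_RGB2BGR))
cv2.imwrite("pics/m3.png",np.hstack([cv2.imread("pics/wrist3.png")[:,90:410],ann(cv2.imread("pics/scene3.png"),250,140,116,96,4)]))
E
```

```text
[ 0.61887658 -0.17228466  0.13155357] [3.75288355e-04 6.89335804e-01 7.24441836e-01 1.85977121e-04] [ 0.25212608 -0.25012892 -1.63255018]
```

View pics/m3.png

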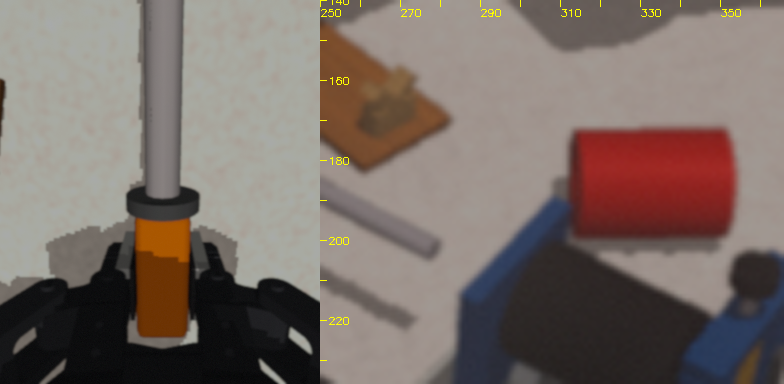

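Emit:
send_rows([
  [[0,0,-2],[0,0,0]],
  [[0,0,-3],[0,0,0]],
  [[0,0,-3],[0,0,0]],
  [[0,0,-3],[0,0,0]],
  [[2,0,-2],[0,0,0]],
  [[3,0,-1],[0,0,0]],
  [[3,0,0],[0,0,0]],
  [[3,0,0],[0,0,0]],
])

```text
time_s: 7.45
tcp_pos: [0.614, -0.0615, 0.2736]
tcp_rot: [0.002, 0.69, 0.724, 0.001]
contact_force: [-0.4, 0.5, -3.8]
grip_width: 0.0209
```

Emit:
send_rows([
  [[2,0,0],[0,0,0]],
  [[0,0,0],[0,0,0]],
  [[0,0,0],[0,0,0]],
  [[0,0,0],[0,0,0]],
  [[0,0,0],[0,0,0]],
])

```text
time_s: 7.87
tcp_pos: [0.6123, -0.0431, 0.2712]
tcp_rot: [0.0, 0.69, 0.724, 0.0]
contact_force: [0.1, 0.1, -1.9]
grip_width: 0.0208
```

```bash
python3 - <<'E'
from h import *
s=robot.get_state();print(s["tcp_pos"].tolist(),s["tcp_rot"].tolist(),s["contact_force"])
cv2.imwrite("pics/wrist4.png",cv2.cvtColor(robot.grab_frame("wrist"),cv2.COLOR_RGB2BGR))
cv2.imwrite("pics/m4.png",ann(cv2.imread("pics/wrist4.png"),120,0,264,200,3))
M=np.linalg.inv(P["wrist"]["tool_from_camera"]);K=P["wrist"]["intrinsics"]
def pt(t): c=M[:3,:3]@t+M[:3,3]; return (K@c)[:2]/c[2]
for x in (.025,.03,.034,.038,.042): print(x,pt(np.array([x,0,.041])),pt(np.array([x,0,.0491])))
print(pt(np.array([-.028,0,.045])))
# tip prediction in pics/scene3
R=Rn.from_quat([6.89335804e-01,7.24441836e-01,1.85977121e-04,3.75288355e-04]).as_matrix();t=np.array([0.61887658,-0.17228466,0.13155357])
for z in (.052,.056,.060): print("tip",proj("scene",t+R@np.array([.194,0,z])))
for x,y in((.188,0),(.2,0),(.194,.003)):print("tip",proj("scene",t+R@np.array([x,y,.056])))
E
```

```text
[0.6123212729234079, -0.04307082048791069, 0.2712492642634685] [0.0004190277521560254, 0.6896378213360613, 0.7241543296145412, 8.18480782860115e-05] [ 0.13005808  0.09536565 -1.92485321]
0.025 [251.41252948 225.3456992 ] [251.45720991 217.25898935]
0.03 [251.40378266 212.39355919] [251.44950627 205.01998124]
0.034 [251.39663335 201.80698791] [251.44321798 195.02959987]
0.038 [251.38934479 191.01421545] [251.43681496 184.85692459]
0.042 [251.38191287 180.0091581 ] [251.43029402 174.49691999]
[251.51200471 338.89512569]
tip [279.34003104 200.61054698]
tip [279.26400223 201.94280897]
tip [279.18838397 203.26787705]
tip [276.96534682 200.76664585]
tip [281.57458111 203.12507302]
tip [278.47055376 202.72709332]
```

View pics/m4.png

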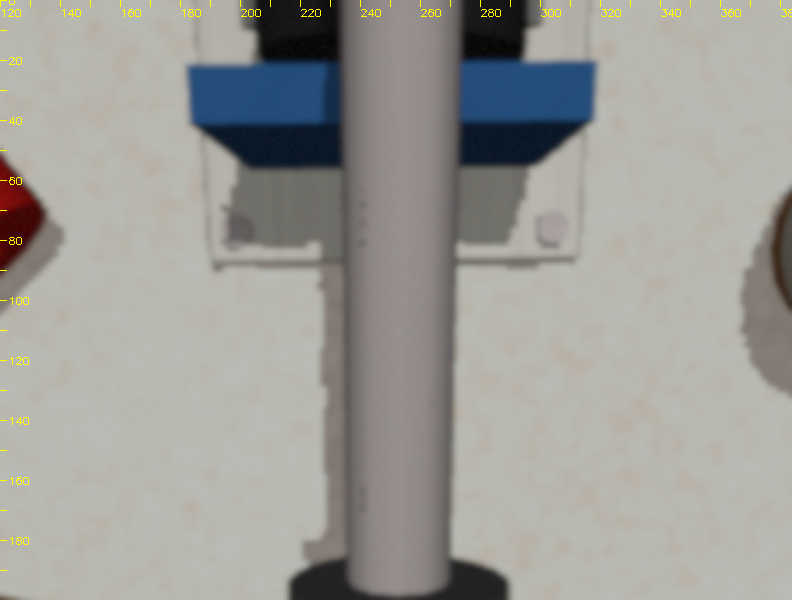

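```bash
python3 - <<'E'
from h import *
po=(np.array([0.6123212729234079, -0.04307082048791069, 0.2712492642634685]),np.array([0.0004190277521560254, 0.6896378213360613, 0.7241543296145412, 8.18480782860115e-05]))
o=[((-45,-67,104),(184,41.3)),((45,-67,104),(317.3,40.3)),((-45,-55,104),(182.7,22)),((45,-55,104),(319,20.7)),((-60,-95,10),(190.7,86.8)),((60,-95,10),(313,85.8))]
x,r=fit([("wrist",*a,po) for a in o],(.603,.128,.05));print(x,r.tolist())
R=Rn.from_quat(np.r_[po[1][1:],po[1][0]]).as_matrix()
print("tool x yaw-90:",np.arctan2(R[1,0],R[0,0])-np.pi/2, "pitch",R[2,0])
# stand near hole & dir in tool frame
h=R.T@(T3(x,np.array([0,-.067,.075]))-po[0]); f=R.T@(T3(x,np.array([0,.057,.075]))-po[0]);print("near hole in tool mm",h*1e3,"far",f*1e3)
T=P["wrist"]["tool_from_camera"];K=P["wrist"]["intrinsics"]
im=cv2.cvtColor(cv2.imread("pics/wrist4.png"),cv2.COLOR_BGR2GRAY)
# shaft edges -> axis points: depth along ray from angular width
for row,l,rr in((0,233.3,273.7),(60,234.2,272.5),(120,235,271),(185,235.6,269.8)):
    a,b=[np.linalg.inv(K)@[u,row,1] for u in(l,rr)]
    a/=np.linalg.norm(a);b/=np.linalg.norm(b)
    d=7/np.sin(np.arccos(a@b)/2); c=(a+b)/np.linalg.norm(a+b)*d
    print(row,(T[:3,:3]@c+T[:3,3])*1e3)
E
```

```text
[0.60300502 0.12812807 0.05683358] [[-0.8, 0.1], [1.4, -0.1], [-0.7, -0.5], [0.6, -0.4], [-1.5, 1.1], [0.8, 1.1]]
tool x yaw-90: 0.048818394196712855 pitch -0.0004939904611254528
near hole in tool mm [104.54864007  -0.55046205 196.19730636] far [228.54464189  -1.54429132 196.1353613 ]
0 [ 31235.50102374    470.71818415 127519.25916183]
60 [ 11864.10561265    441.65950315 128357.67094039]
120 [ -9810.85942048    333.87885773 129999.86260494]
185 [-35903.67437971    228.73596215 129356.32664482]
```

Emit:
send_rows([
  [[-2,0,0],[0,0,-0.008]],
  [[-3,0,0],[0,0,0]],
  [[-3,0,0],[0,0,0]],
  [[-2.3,0,1],[0,0,0]],
  [[0,0,3],[0,0,0]],
  [[0,0,3],[0,0,0]],
  [[0,0,3],[0,0,0]],
  [[0,0,2],[0,0,0]],
])

```text
time_s: 8.58
tcp_pos: [0.6165, -0.1461, 0.1478]
tcp_rot: [-0.001, 0.687, 0.727, -0.001]
contact_force: [-0.3, 0.5, -2.7]
grip_width: 0.0209
```

Emit:
send_rows([
  [[0,0,1.5],[0,0,0]],
  [[0,0,0.5],[0,0,0]],
  [[0,0,0],[0,0,0]],
  [[0,0,0],[0,0,0]],
  [[0,0,0],[0,0,0]],
  [[0,0,0],[0,0,0]],
])

```text
time_s: 9.08
tcp_pos: [0.6191, -0.1454, 0.1327]
tcp_rot: [0.001, 0.686, 0.727, 0.001]
contact_force: [-0.1, -0.8, -2.4]
grip_width: 0.0209
```

```bash
python3 - <<'E'
from h import *
s=robot.get_state();print(s["tcp_pos"].tolist(),s["tcp_rot"].tolist(),s["contact_force"])
for n in ["scene","side"]: cv2.imwrite(f"pics/{n}5.png",cv2.cvtColor(robot.grab_frame(n),cv2.COLOR_RGB2BGR))
cv2.imwrite("pics/m5.png",np.hstack([ann(cv2.imread("pics/scene5.png"),255,175,65,65,6),ann(cv2.imread("pics/side5.png"),215,130,65,65,6)]))
E
```

```text
[0.6191191680762096, -0.1454487003994656, 0.13266099765781503] [0.0014629128869917542, 0.6863733915360737, 0.7272474794471216, 0.000728639115935703] [-0.05157238 -0.77713625 -2.41454583]
```

View pics/m5.png

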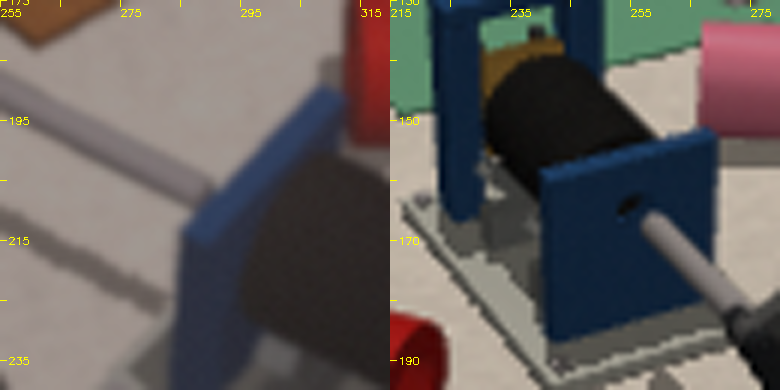

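```bash
python3 - <<'E'
from h import *
s=robot.get_state();print(s["tcp_pos"].tolist(),s["tcp_rot"].tolist())
q=s["tcp_rot"];R=Rn.from_quat(np.r_[q[1:],q[0]]).as_matrix();t=s["tcp_pos"]
x=(.603,.1281,.0548)
print("hole pred",proj("side",T3(x,np.array([0,-.067,.075]))))
for a in((.195,0,.056),(.205,0,.056),(.195,.003,.056),(.195,0,.059)):
  print(a,proj("side",t+R@np.array(a)),proj("scene",t+R@np.array(a)),t+R@np.array(a))
d=s["tcp_pos"]-T3(x,np.array([0,-.067,.075]));print("stand frame tcp rel hole",Rn.from_euler("z",-x[2]).as_matrix()@d)
E
```

```text
[0.6187923396881979, -0.14522652537494657, 0.13220566619475185] [0.0010909273117303856, 0.686299435890622, 0.7273180894974498, 0.0005393177115862197]
hole pred [255.5932705  164.15133003]
(0.195, 0, 0.056) [257.56813379 165.78905803] [290.23667898 207.2511641 ] [0.60761582 0.0494054  0.07604074]
(0.205, 0, 0.056) [255.96557803 164.12825709] [294.21198682 209.25213799] [0.60703598 0.05938857 0.07603227]
(0.195, 0.003, 0.056) [258.49556427 165.53230343] [289.46273094 208.05811617] [0.61061077 0.04957936 0.07604758]
(0.195, 0, 0.059) [257.56421458 166.67307258] [290.15490387 208.24795743] [0.6076228  0.04940326 0.07304075]
stand frame tcp rel hole [ 0.00079784 -0.20678121  0.05720567]
```

Emit:
send_rows([
  [[0,-0.13,0],[0,0,0]],
  [[0.3,0,0],[0,0,0]],
  [[0.3,0,0],[0,0,0]],
  [[0.2,0,0],[0,0,0]],
  [[0.2,0,0],[0,0,0]],
  [[0.2,0,0],[0,0,0]],
  [[0.2,0,0],[0,0,0]],
  [[0,0,0],[0,0,0]],
])

```text
time_s: 9.85
tcp_pos: [0.6158, -0.1305, 0.1308]
tcp_rot: [-0.0, 0.686, 0.727, 0.0]
contact_force: [0.6, -0.0, -2.6]
grip_width: 0.0206
```

Emit:
send_rows([
  [[0,0,0],[0,0,0]],
  [[0,0,0],[0,0,0]],
  [[0,0,0],[0,0,0]],
])

```text
time_s: 10.1
tcp_pos: [0.6159, -0.1312, 0.1309]
tcp_rot: [0.0, 0.686, 0.727, 0.0]
contact_force: [0.1, -0.2, -2.7]
grip_width: 0.021
```

Emit:
send_rows([
  [[0.2,0,0],[0,0,0]],
  [[0.2,0,0],[0,0,0]],
  [[0.2,0,0],[0,0,0]],
  [[0,0,0],[0,0,0]],
  [[0,0,0],[0,0,0]],
])

```text
time_s: 10.52
tcp_pos: [0.6155, -0.1248, 0.1309]
tcp_rot: [-0.0, 0.686, 0.727, -0.0]
contact_force: [-0.0, -0.4, -3.2]
grip_width: 0.0211
```

Emit:
send_rows([
  [[0.2,0,0],[0,0,0]],
  [[0.2,0,0],[0,0,0]],
  [[0,0,0],[0,0,0]],
  [[0,0,0],[0,0,0]],
])

```text
time_s: 10.85
tcp_pos: [0.6152, -0.1209, 0.1309]
tcp_rot: [-0.0, 0.686, 0.727, -0.0]
contact_force: [-0.7, 1.0, -2.7]
grip_width: 0.0208
```

Emit:
send_rows([
  [[0.3,0,0],[0,0,0]],
  [[0.3,0,0],[0,0,0]],
  [[0.3,0,0],[0,0,0]],
  [[0.3,0,0],[0,0,0]],
  [[0,0,0],[0,0,0]],
])

```text
time_s: 11.27
tcp_pos: [0.6145, -0.1082, 0.1309]
tcp_rot: [-0.0, 0.686, 0.728, 0.0]
contact_force: [-0.3, 0.8, -2.4]
grip_width: 0.0208
```

Emit:
send_rows([
  [[0.4,0,0],[0,0,0]],
  [[0.5,0,0],[0,0,0]],
  [[0.5,0,0],[0,0,0]],
  [[0.5,0,0],[0,0,0]],
  [[0.5,0,0],[0,0,0]],
  [[0.5,0,0],[0,0,0]],
  [[0,0,0],[0,0,0]],
])

```text
time_s: 11.85
tcp_pos: [0.6127, -0.0788, 0.1309]
tcp_rot: [-0.0, 0.686, 0.728, 0.0]
contact_force: [-0.6, -0.2, -2.7]
grip_width: 0.0209
```

```bash
python3 - <<'E'
from h import *
s=robot.get_state();print(s["tcp_pos"].tolist(),s["tcp_rot"].tolist(),s["contact_force"],s["torque"])
w=cv2.cvtColor(robot.grab_frame("wrist"),cv2.COLOR_RGB2BGR)
for n in ["scene","side"]: cv2.imwrite(f"pics/{n}6.png",cv2.cvtColor(robot.grab_frame(n),cv2.COLOR_RGB2BGR))
cv2.imwrite("pics/wrist6.png",w)
cv2.imwrite("pics/m6.png",np.hstack([w[:,92:412],ann(cv2.imread("pics/side6.png"),215,120,78,64,6)]))
E
```

```text
[0.6126951543140444, -0.0788423627316448, 0.13085673474443688] [-0.0003485116547558967, 0.6858393840006225, 0.7277528380425484, 0.00015688941904235117] [-0.60563186 -0.20136799 -2.72992589] [-0.12676818 -0.00779633  0.00612533]
```

View pics/m6.png

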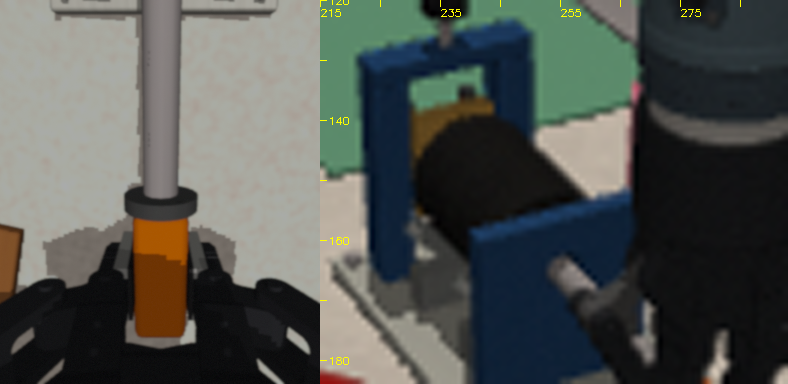

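```bash
python3 - <<'E'
from h import *
x=(.603,.1281,.0548)
for z in (93,98,103,108,113):
  print(z,[proj("side",T3(x,np.array(p)/1000)).round(1) for p in((-22,57,z),(22,57,z),(-22,69,z),(22,69,z))])
print("ref near hole",proj("side",T3(x,np.array([0,-.067,.075]))),"post top corners",[proj("side",T3(x,np.array(p)/1000)).round(1) for p in((-45,55,137),(45,55,137),(-25,55,50))],"knob",proj("side",T3(x,np.array([0,66,165])/1000)))
im=cv2.imread("pics/side6.png")
cv2.imwrite("pics/m7.png",np.hstack([ann(im,220,118,40,48,12)]))
E
```

```text
93 [array([230.8, 141.6]), array([243.8, 138.6]), array([229.3, 139.9]), array([242.1, 136.9])]
98 [array([230.8, 140.2]), array([243.7, 137.1]), array([229.2, 138.5]), array([242.1, 135.5])]
103 [array([230.7, 138.7]), array([243.7, 135.7]), array([229.1, 137.1]), array([242.1, 134.1])]
108 [array([230.7, 137.3]), array([243.7, 134.2]), array([229.1, 135.6]), array([242. , 132.6])]
113 [array([230.6, 135.8]), array([243.7, 132.8]), array([229. , 134.2]), array([242. , 131.2])]
ref near hole [255.5932705  164.15133003] post top corners [array([223.5, 130.5]), array([250.6, 124.5]), array([230.7, 154.3])] knob [235.46599368 117.4872416 ]
```

View pics/m7.png

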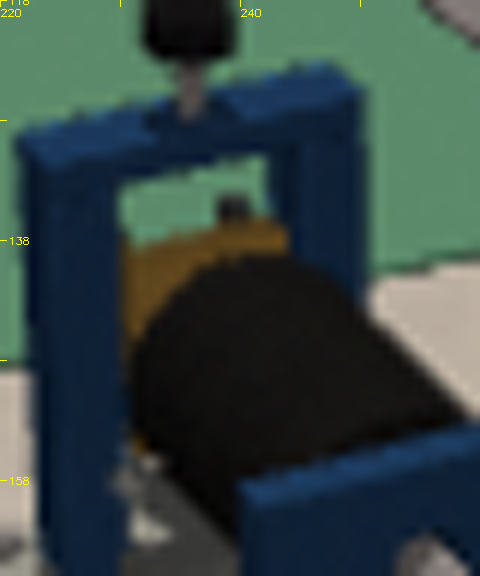

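Emit:
send_rows([
  [[0.7,0,0],[0,0,0]],
  [[0.8,0,0],[0,0,0]],
  [[0.8,0,0],[0,0,0]],
  [[0.8,0,0],[0,0,0]],
  [[0.8,0,0],[0,0,0]],
  [[0.7,0,0],[0,0,0]],
  [[0.6,0,0],[0,0,0]],
  [[0,0,0],[0,0,0]],
])

```text
time_s: 12.67
tcp_pos: [0.6097, -0.0266, 0.1309]
tcp_rot: [-0.0, 0.686, 0.728, 0.0]
contact_force: [0.1, 0.2, -2.3]
grip_width: 0.0207
```

Emit:
send_rows([
  [[0.3,0,0],[0,0,0]],
  [[0.3,0,0],[0,0,0]],
  [[0,0,0],[0,0,0]],
  [[0,0,0],[0,0,0]],
  [[0,0,0],[0,0,0]],
])

```text
time_s: 13.08
tcp_pos: [0.6096, -0.0225, 0.1309]
tcp_rot: [0.0, 0.686, 0.727, 0.0]
contact_force: [-0.5, -0.5, -2.2]
grip_width: 0.0209
```

Emit:
send_rows([
  [[0.3,0,0],[0,0,0]],
  [[0.3,0,0],[0,0,0]],
  [[0,0,0],[0,0,0]],
  [[0,0,0],[0,0,0]],
  [[0,0,0],[0,0,0]],
])

```text
time_s: 13.5
tcp_pos: [0.6092, -0.0162, 0.1309]
tcp_rot: [0.0, 0.686, 0.727, 0.0]
contact_force: [-0.8, 0.3, -2.1]
grip_width: 0.0211
```

Emit:
send_rows([
  [[0.3,0,0],[0,0,0]],
  [[0.3,0,0],[0,0,0]],
  [[0,0,0],[0,0,0]],
  [[0,0,0],[0,0,0]],
  [[0,0,0],[0,0,0]],
])

```text
time_s: 13.92
tcp_pos: [0.6088, -0.0102, 0.1309]
tcp_rot: [0.0, 0.686, 0.727, 0.0]
contact_force: [0.1, 0.3, -2.7]
grip_width: 0.0212
```

Emit:
send_rows([
  [[0.3,0,0],[0,0,0]],
  [[0.2,0,0],[0,0,0]],
  [[0,0,0],[0,0,0]],
  [[0,0,0],[0,0,0]],
  [[0,0,0],[0,0,0]],
])

```text
time_s: 14.33
tcp_pos: [0.6086, -0.0051, 0.1309]
tcp_rot: [-0.0, 0.686, 0.727, 0.0]
contact_force: [-0.9, 0.1, -2.2]
grip_width: 0.021
```

Emit:
send_rows([
  [[0.2,0,0],[0,0,0]],
  [[0.2,0,0],[0,0,0]],
  [[0,0,0],[0,0,0]],
  [[0,0,0],[0,0,0]],
  [[0,0,0],[0,0,0]],
])

```text
time_s: 14.75
tcp_pos: [0.6083, -0.0011, 0.1309]
tcp_rot: [-0.0, 0.686, 0.727, 0.0]
contact_force: [-0.3, 1.1, -3.1]
grip_width: 0.0206
```

Emit:
send_rows([
  [[0.2,0,0],[0,0,0]],
  [[0,0,0],[0,0,0]],
  [[0,0,0],[0,0,0]],
  [[0,0,0],[0,0,0]],
])

```text
time_s: 15.08
tcp_pos: [0.6082, 0.0008, 0.1309]
tcp_rot: [-0.0, 0.686, 0.727, 0.0]
contact_force: [-0.7, 0.7, -2.8]
grip_width: 0.0211
```

Emit:
send_rows([
  [[0.2,0,0],[0,0,0]],
  [[0,0,0],[0,0,0]],
  [[0,0,0],[0,0,0]],
  [[0,0,0],[0,0,0]],
])

```text
time_s: 15.42
tcp_pos: [0.6081, 0.0029, 0.1309]
tcp_rot: [-0.0, 0.686, 0.727, 0.0]
contact_force: [0.1, 0.2, -2.9]
grip_width: 0.0206
```

Emit:
send_rows([
  [[0.2,0,0],[0,0,0]],
  [[0.2,0,0],[0,0,0]],
  [[0,0,0],[0,0,0]],
  [[0,0,0],[0,0,0]],
  [[0,0,0],[0,0,0]],
])

```text
time_s: 15.83
tcp_pos: [0.6078, 0.0069, 0.1309]
tcp_rot: [-0.0, 0.686, 0.727, 0.0]
contact_force: [0.4, 0.6, -3.2]
grip_width: 0.0209
```

```bash
python3 - <<'E'
from h import *
s=robot.get_state();print(s["tcp_pos"].tolist(),s["contact_force"],s["torque"])
w=cv2.cvtColor(robot.grab_frame("wrist"),cv2.COLOR_RGB2BGR)
sc=cv2.cvtColor(robot.grab_frame("scene"),cv2.COLOR_RGB2BGR)
cv2.imwrite("pics/m8.png",np.hstack([ann(w,150,0,200,300,2),ann(sc,315,190,64,96,6)[:576]][0:1]+[cv2.resize(ann(sc,315,190,64,96,6),(400,600))]))
E
```

```text
[0.6078289258755384, 0.0069001046607034015, 0.1308818855806334] [ 0.35865728  0.60888722 -3.16293713] [-0.22714422 -0.12824884 -0.07417425]
```

View pics/m8.png

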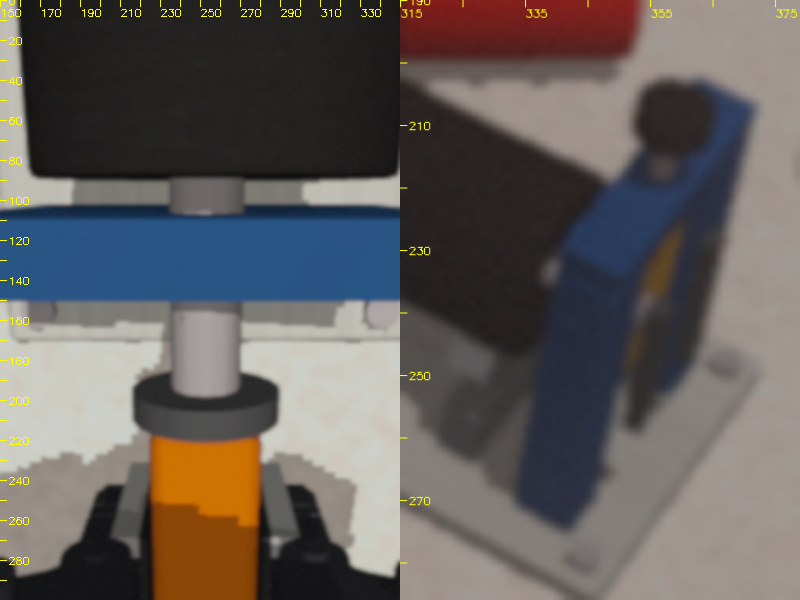

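Wrist view: the shaft runs through the cheek (rows 105–150) and the roller, with the collar still about 18 mm off. Scene view: a grey spot, probably the tip, shows at the brass bearing near (356,234). No contact force, so the tip appears to be in the bearing hole.

Emit:
send_rows([
  [[0.2,0,0],[0,0,0]],
  [[0.2,0,0],[0,0,0]],
  [[0.2,0,0],[0,0,0]],
  [[0.2,0,0],[0,0,0]],
  [[0.2,0,0],[0,0,0]],
  [[0,0,0],[0,0,0]],
  [[0,0,0],[0,0,0]],
])

```text
time_s: 16.52
tcp_pos: [0.6072, 0.0171, 0.1309]
tcp_rot: [-0.0, 0.686, 0.727, 0.0]
contact_force: [0.8, 0.4, -4.2]
grip_width: 0.0208
```

Emit:
send_rows([
  [[0.2,0,0],[0,0,0]],
  [[0.2,0,0],[0,0,0]],
  [[0,0,0],[0,0,0]],
  [[0,0,0],[0,0,0]],
])

```text
time_s: 16.85
tcp_pos: [0.607, 0.021, 0.1309]
tcp_rot: [-0.0, 0.686, 0.727, 0.0]
contact_force: [0.5, 0.8, -2.7]
grip_width: 0.0209
```

Emit:
send_rows([
  [[0.1,0,0],[0,0,0]],
  [[0.1,0,0],[0,0,0]],
  [[0,0,0],[0,0,0]],
  [[0,0,0],[0,0,0]],
])

```text
time_s: 17.18
tcp_pos: [0.6069, 0.0228, 0.1309]
tcp_rot: [-0.0, 0.686, 0.727, 0.0]
contact_force: [0.6, -0.0, -2.2]
grip_width: 0.0202
```

Emit:
send_rows([
  [[0.1,0,0],[0,0,0]],
  [[0,0,0],[0,0,0]],
  [[0,0,0],[0,0,0]],
  [[0,0,0],[0,0,0]],
])

```text
time_s: 17.52
tcp_pos: [0.6069, 0.0238, 0.1309]
tcp_rot: [-0.0, 0.686, 0.727, 0.0]
contact_force: [0.7, 0.5, -3.7]
grip_width: 0.0204
```

Emit:
send_rows([
  [[0.1,0,0],[0,0,0]],
  [[0,0,0],[0,0,0]],
  [[0,0,0],[0,0,0]],
  [[0,0,0],[0,0,0]],
])

```text
time_s: 17.85
tcp_pos: [0.6068, 0.0248, 0.1309]
tcp_rot: [-0.0, 0.686, 0.727, 0.0]
contact_force: [0.5, -0.7, -4.1]
grip_width: 0.0208
```

Emit:
send_rows([
  [[0.1,0,0],[0,0,0]],
  [[0,0,0],[0,0,0]],
  [[0,0,0],[0,0,0]],
  [[0,0,0],[0,0,0]],
])

```text
time_s: 18.18
tcp_pos: [0.6068, 0.0258, 0.1309]
tcp_rot: [-0.0, 0.686, 0.727, 0.0]
contact_force: [0.5, 0.0, -3.3]
grip_width: 0.0207
```

Emit:
send_rows([
  [[0.1,0,0],[0,0,0]],
  [[0,0,0],[0,0,0]],
  [[0,0,0],[0,0,0]],
])

```text
time_s: 18.43
tcp_pos: [0.6067, 0.0268, 0.1309]
tcp_rot: [-0.0, 0.686, 0.727, 0.0]
contact_force: [0.5, 0.8, -3.6]
grip_width: 0.0212
```

Emit:
send_rows([
  [[0.1,0,0],[0,0,0]],
  [[0,0,0],[0,0,0]],
  [[0,0,0],[0,0,0]],
])

```text
time_s: 18.68
tcp_pos: [0.6067, 0.0278, 0.1309]
tcp_rot: [-0.0, 0.686, 0.727, 0.0]
contact_force: [0.4, 0.4, -3.5]
grip_width: 0.0206
```

```bash
python3 - <<'E'
from h import *
s=robot.get_state();print(s["tcp_pos"].tolist(),s["contact_force"],s["torque"])
w=cv2.cvtColor(robot.grab_frame("wrist"),cv2.COLOR_RGB2BGR);cv2.imwrite("pics/w9.png",w)
# print vertical profile in column beside shaft through the collar
print([tuple(int(v) for v in w[r,275]) for r in range(110,225,4)])
print([tuple(int(v) for v in w[r,252]) for r in range(110,225,4)])
E
```

```text
[0.6066708349465323, 0.027812996437889117, 0.13092155641580572] [ 0.40205371  0.37323263 -3.45497465] [-0.35241606 -0.09396231 -0.0966947 ]
[(39, 41, 42), (39, 40, 41), (37, 38, 40), (38, 39, 41), (36, 37, 40), (35, 37, 39), (37, 39, 40), (35, 38, 39), (39, 41, 42), (39, 41, 42), (38, 41, 43), (37, 39, 39), (36, 38, 39), (51, 36, 27), (79, 49, 23), (80, 50, 24), (79, 49, 24), (84, 53, 24), (141, 91, 44), (142, 92, 45), (142, 91, 45), (141, 91, 44), (141, 91, 44), (142, 91, 44), (141, 91, 44), (141, 90, 43), (141, 91, 45), (68, 90, 141), (0, 116, 208)]
[(37, 38, 41), (38, 41, 42), (36, 39, 41), (39, 40, 41), (36, 39, 40), (38, 40, 41), (38, 39, 41), (36, 38, 39), (36, 38, 40), (37, 39, 40), (39, 40, 42), (36, 38, 39), (37, 39, 41), (91, 92, 97), (117, 108, 109), (79, 49, 24), (78, 48, 24), (85, 52, 23), (140, 91, 44), (141, 92, 45), (141, 91, 44), (140, 91, 43), (141, 91, 44), (141, 91, 46), (141, 91, 44), (140, 91, 44), (139, 91, 45), (89, 89, 90), (35, 116, 202)]
```

```bash
python3 - <<'E'
from h import *
w=cv2.imread("pics/w9.png");a=cv2.imread("pics/wrist6.png")
cv2.imwrite("pics/m9.png",np.hstack([ann(w,190,160,125,190,3),ann(a,190,160,125,190,3)]))
E
```

```text
(no output)
```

View pics/m9.png

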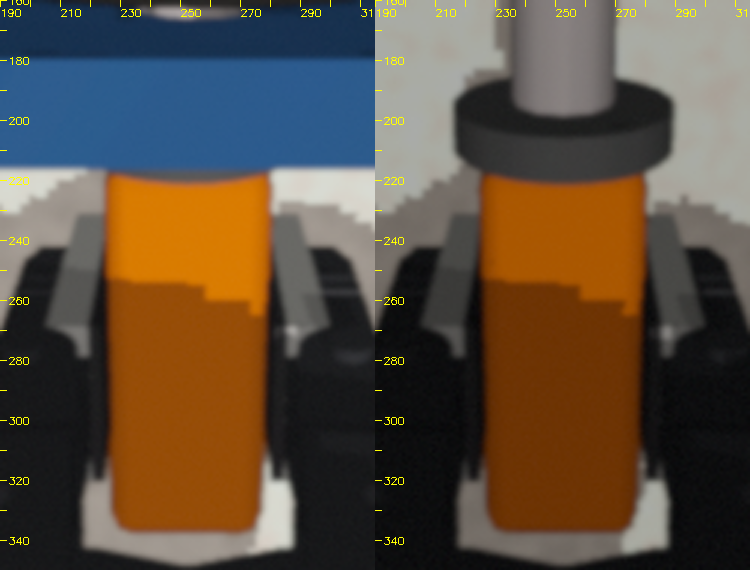

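The handle hasn't slipped in the jaws. Its end is at row 337 in both pictures, and the collar's front top rim at row 206 works out about 1.5 mm short of the cheek, so I'll continue gently.

Emit:
send_rows([
  [[0.1,0,0],[0,0,0]],
  [[0,0,0],[0,0,0]],
  [[0,0,0],[0,0,0]],
])

```text
time_s: 18.98
tcp_pos: [0.6066, 0.0288, 0.1309]
tcp_rot: [-0.0, 0.686, 0.727, 0.0]
contact_force: [0.7, -0.0, -4.0]
grip_width: 0.021
```

Emit:
send_rows([
  [[0.1,0,0],[0,0,0]],
  [[0,0,0],[0,0,0]],
  [[0,0,0],[0,0,0]],
])

```text
time_s: 19.23
tcp_pos: [0.6065, 0.0294, 0.1309]
tcp_rot: [0.0, 0.686, 0.727, -0.0]
contact_force: [0.7, -2.0, -3.8]
grip_width: 0.0207
```

Emit:
send_rows([
  [[0.1,0,0],[0,0,0]],
  [[0,0,0],[0,0,0]],
  [[0,0,0],[0,0,0]],
])

```text
time_s: 19.48
tcp_pos: [0.6066, 0.0295, 0.1309]
tcp_rot: [0.001, 0.687, 0.727, -0.001]
contact_force: [1.3, -5.3, -3.4]
grip_width: 0.0212
```

Emit:
send_rows([
  [[0.05,0,0],[0,0,0]],
  [[0,0,0],[0,0,0]],
  [[0,0,0],[0,0,0]],
  [[0,0,0],[0,0,0]],
])

```text
time_s: 19.82
tcp_pos: [0.6066, 0.0296, 0.1309]
tcp_rot: [0.001, 0.687, 0.727, -0.001]
contact_force: [1.1, -7.2, -3.6]
grip_width: 0.0207
```

Emit:
send_rows([
  [[0,0,0],[0,0,0]],
  [[0,0,0],[0,0,0]],
  [[0,0,0],[0,0,0]],
  [[0,0,0],[0,0,0]],
  [[0,0,0],[0,0,0]],
], claw=0)

```text
time_s: 20.23
tcp_pos: [0.6066, 0.0316, 0.1312]
tcp_rot: [-0.0, 0.686, 0.727, 0.0]
contact_force: [0.4, -0.7, 0.2]
grip_width: 0.0425
```

Emit:
send_rows([
  [[0,0,-0.5],[0,0,0]],
  [[0,0,-1],[0,0,0]],
  [[0,0,-2],[0,0,0]],
  [[0,0,-2.5],[0,0,0]],
  [[0,0,-3],[0,0,0]],
  [[-2,0,-3],[0,0,0]],
  [[-3,0,-2],[0,0,0]],
  [[-3,0,0],[0,0,0]],
])

```text
time_s: 20.9
tcp_pos: [0.6135, -0.0491, 0.278]
tcp_rot: [0.004, 0.685, 0.728, 0.003]
contact_force: [1.1, -0.4, 0.6]
grip_width: 0.0429
```

```bash
python3 - <<'E'
from h import *
s=robot.get_state();print(s["tcp_pos"].tolist(),s["contact_force"],s["grip_width"])
g=lambda n:cv2.cvtColor(robot.grab_frame(n),cv2.COLOR_RGB2BGR)
w=g("wrist");sc=g("scene");sd=g("side")
top=np.hstack([ann(sc,270,185,110,95,4)[:380,:400],ann(sd,205,105,100,95,4)[:380,:400]])
b=np.hstack([cv2.resize(w,(290,218)),cv2.resize(sc,(255,218)),cv2.resize(sd,(255,218))])
cv2.imwrite("pics/m10.png",np.vstack([top,b]))
E
```

```text
[0.6134861092970326, -0.049094790905489294, 0.2780443664092734] [ 1.11824182 -0.43533914  0.57057942] 0.04294388962247992
```

```bash
python3 - <<'E'
from h import *
s=robot.get_state();w=robot.grab_frame("wrist");sc=robot.grab_frame("scene");sd=robot.grab_frame("side")
po=(s["tcp_pos"],s["tcp_rot"]);x=(.603,.1281,.0548)
for nm,im in(("wrist",w),("scene",sc),("side",sd)):
    h=cv2.cvtColor(im,cv2.COLOR_RGB2HSV)
    m=((h[...,0]>8)&(h[...,0]<18)&(h[...,1]>200)).astype(np.uint8)
    n,_,st,c=cv2.connectedComponentsWithStats(m)
    print(nm,[(st[i].tolist(),c[i].round(1).tolist()) for i in range(1,n) if st[i][4]>25])
    print("  pred home handle top corners",[proj(nm,T3(x,np.array(p)/1000),po).round(1).tolist() for p in((-11,-73,86),(11,-73,86),(-11,-129,86),(11,-129,86),(0,-129,64))])
# what changed versus the start (scene)
for n,im in(("scene",sc),("side",sd)):
    d=cv2.absdiff(cv2.cvtColor(im,cv2.COLOR_RGB2BGR),cv2.imread(f"pics/{n}0.png")).max(2)
    k,_,st,c=cv2.connectedComponentsWithStats(cv2.morphologyEx((d>40).astype(np.uint8),cv2.MORPH_CLOSE,np.ones((5,5))))
    print(n,[st[i].tolist() for i in range(1,k) if st[i][4]>12])
E
```

```text
wrist [([403, 28, 52, 80, 1252], [421.9, 68.4]), ([238, 43, 30, 77, 2146], [252.4, 80.7])]
  pred home handle top corners [[237.4, 42.8], [268.0, 42.8], [238.3, 121.9], [267.0, 121.9], [252.5, 119.7]]
scene [([215, 61, 19, 18, 190], [226.3, 69.0]), ([274, 71, 9, 8, 44], [277.2, 74.8]), ([55, 131, 27, 16, 197], [68.4, 138.7]), ([492, 170, 20, 27, 201], [503.9, 179.6]), ([271, 195, 21, 14, 145], [280.9, 201.3])]
  pred home handle top corners [[295.7, 202.1], [290.0, 208.0], [274.0, 191.2], [268.1, 196.9], [270.8, 201.3]]
side [([50, 25, 45, 4, 53], [71.8, 26.5]), ([35, 25, 86, 96, 4317], [77.1, 86.9]), ([295, 158, 19, 10, 114], [303.4, 162.4]), ([254, 164, 14, 15, 145], [260.7, 170.9]), ([295, 178, 16, 4, 26], [302.2, 180.0]), ([444, 355, 50, 29, 883], [468.4, 371.7])]
  pred home handle top corners [[253.1, 162.8], [260.0, 161.0], [262.3, 172.5], [269.4, 170.5], [265.7, 178.1]]
scene [[221, 0, 6, 6, 26], [434, 0, 26, 21, 171], [385, 6, 8, 2, 15], [500, 6, 4, 16, 42], [217, 12, 195, 154, 8905], [494, 28, 18, 12, 122], [483, 73, 9, 3, 18], [416, 76, 67, 121, 2531], [347, 82, 29, 28, 199], [194, 154, 61, 56, 1809], [269, 194, 25, 18, 264], [265, 216, 19, 11, 104], [353, 238, 10, 10, 44]]
side [[0, 0, 97, 192, 8099], [249, 0, 59, 147, 5354], [0, 139, 10, 11, 29], [44, 142, 265, 173, 13106], [253, 163, 16, 16, 171], [254, 187, 16, 16, 114], [40, 259, 28, 50, 616], [0, 308, 39, 16, 294]]
```

Emit:
send_rows([
  [[-2,0,0],[0,0,0]],
  [[0,0,0],[0,0,0]],
  [[0,0,0],[0,0,0]],
  [[0,0,0],[0,0,0]],
])

```text
time_s: 21.53
tcp_pos: [0.612, -0.0675, 0.2706]
tcp_rot: [-0.001, 0.686, 0.728, 0.0]
contact_force: [0.3, 0.2, -0.1]
grip_width: 0.0425
```

```bash
python3 - <<'E'
from h import *
x=(.603,.1281,.0548)
print("tip pred",[proj("scene",T3(x,np.array([0,93,z])/1000)).round(1) for z in (65,70,75)],robot.get_state()["contact_force"])
print(robot.finish_job())
E
```

```text
tip pred [array([362.7, 247.9]), array([363.1, 246.3]), array([363.6, 244.6])] [ 0.301843    0.18729185 -0.08284603]
the job is handed in; nothing more can be done
None
```

The axle is back in the roller stand: through the plain cheek, the roller bore and the brass bearing, with its collar against the plain cheek. I let go, moved the arm clear and handed the job in at about 21.5 s.

- **Insertion:** the tip went through the bearing without touching it, so no searching was needed. The only contact was the collar meeting the cheek. The sideways push I read was at most about 7 N, and the total wrist reading about 8 N.
- **Seated and released:** after release the wrist image shows the handle within about 2 pixels of its predicted home position. The scene image changed behind the bearing at about (358,243), close to the predicted tip position of (363,246). The final force on the tool was about zero.
- **Not checked by eye:** my last composite picture was refused by the 12-picture limit. The seated state is therefore confirmed only by those pixel numbers and the forces.
- **Bystanders:** I kept the path clear of the jar, pot, hammer and look-alikes, and never felt contact with them. The before/after image difference didn't prove they stayed put, because the arm and its shadow account for the large changed areas.
- **Disagreement:** while lining up with the near hole, the side camera suggested a sideways error of 2–6 mm, against about 1 mm from the wrist camera. I used a 1.3 mm correction and the axle entered freely.

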